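Draw a trial ring from the test kiln

TASK

Swing the cover of the test kiln's spyhole right aside, hook the blue trial ring out through the spyhole with the draw hook, and stand it upright beside the two earlier rings on the free end of the kiln-shelf offcut. Do not touch the trial ring with the gripper or let it drop, and do not disturb the earlier rings. Then lay the hook back in its rest, tip up as it was.

Things in the scene. Friction and masses are not known exactly. Their poses are not given: they have to be found in the camera images.
- kiln: fixed bench-top test kiln: bright metal jacket 210 deep (x) x 220 wide (y), cream brick lid (fixed shut) with a handle, grey control box on its right side, reaching 154 mm to -y; 228 mm high to the lid's top, 262 with the handle. Origin: centre of its underside. The front faces along its -x
- spyhole (a point): centre of the spyhole's mouth in the kiln's front face, 105 mm before the kiln's origin, 110 mm above it; axes as the kiln's (x points in). A round level bore, 66 mm in diameter, 50 mm deep; behind it a chamber 110 mm deep and 120 wide whose flat floor is level with the bottom of the bore (33 mm below this point)
- cover (a joint): steel disc (72 mm across) over the spyhole; rad. 0 hangs over the hole, 1.65 is the stop; the hole is free from 1.5. It turns about a pin 50 mm above the spyhole's centre; its lower end, with the knob, swings to the kiln's +y side (left for someone facing the kiln) and up. A stiff pivot: it stays where it is left; 1 N at the knob moves it
- cover_knob (a point): middle of the cover's black knob, at the disc's centre, 50 mm from the pivot pin and 24 mm in front of the kiln's face; the knob is a straight cylinder 16 mm in diameter that ends 33 mm in front of the face; it moves with the cover
- trial_ring: ring to be drawn, 40 g: loop of 10 mm round clay coil, blue glaze, 48 mm outside, 28 inside, on a round foot 28 mm across; 49 high. Origin: centre of the foot's underside, z up; its eye opens along x, eye's centre 25 mm up. Stands on the kiln's floor 60 to 72 mm behind the front face, within 4 mm of the bore's centre line, eye along the bore (within 0.2 rad); unseen while the cover is shut
- draw_hook: wooden handle 100 long x 16 wide x 20 mm high, then a steel rod 6 mm in diameter on the same axis, its last 40 mm a flat 8 wide x 6 high with an upturned tip; 80 g. Origin: middle of the handle; x along the rod, z to the side of the tip. The tip ends at x = 171 mm and rises 11 mm above the axis, inner side at x = 165. Lies level in its rest, tip up; grasp the handle across y from above
- hook_seat (a point): top of the rod just before the upturned tip, where a hooked ring hangs: 160 mm ahead of the hook's origin, 3 mm above its axis
- hook_rest: fixed blue metal rest, base 190 x 56 x 5 mm, two slotted brackets with flared mouths. Origin: underside, below the middle of the laid handle; the laid hook has the rest's x axis, its origin 48 mm above the rest's. Bracket 38 mm behind: slot 24 mm wide, bottom 38 high, mouth to 56, for the handle; 100 mm ahead: slot 16 wide, bottom 45 high, mouth to 61, for the rod
- batt: fixed offcut of a pale kiln shelf lying on the desk, 110 (x) x 200 (y) x 14 mm. Origin: centre of its underside. Behind it stands a fixed stone slab, 74 mm high, with pots on it
- batt_free_end (a point): centre of the free end of the batt's top, 50 mm from the batt's middle towards its -y end
- old_ring_a: earlier ring, green-grey glaze, shaped like the trial ring, loose, standing about 70 mm from the batt's middle towards its +y end; origin under its foot
- old_ring_b: earlier ring, ochre glaze, shaped like the trial ring, loose, standing about 10 mm from the batt's middle on its +y side; origin under its foot

How it is judged:
By the outcome, as a careful person would: the job done as asked, in the order asked, and still so for the second after the job is handed in, with the robot touching nothing.
It also fails if it takes over 61 s, if anything falls off the work surface, if the arm or the gripper's body presses on something with over 40 N, if the wrist force passes 120 N, or if a joint passes its speed limit or range.

ROBOT

A 6-joint arm with a two-finger parallel gripper is mounted at the origin on the work surface; the furniture and walls round the work are solid. World frame = base frame: x ahead of the robot, y to its left, z up, the work surface at z = 0. Lengths are in m, angles in rad, forces in N, time in s.
With the tool pointing down it reaches from about 0.3 to 0.775 m from the base axis. Payload 14.6 kg.
Tool frame: the origin (TCP) lies between the finger pads; the fingertips stand env.tip_extent ahead of it and the grasp point (between the pads) lies 3 mm ahead of it (env.tip_extent is the distance from the TCP to the fingertips, in m); z points along the fingers, y is the line along which they close (so a half turn about z gives the same grasp; the last joint's range is limited). The gripper opens to 94 mm and grips with 3 to 60 N. Pads are 16 mm wide; open, the fingers measure 119 mm over their backs; the gripper's body (75 mm by 177 mm) begins 78 mm behind the grasp point.
Start: joints at [1.11, 0.3, 1.521, -0, 1.321, -0.067], TCP at [0.211, 0.508, 0.227] pointing down, gripper open.
Joint ranges: [-3.03, 3.03], [-0.79, 2.21], [0.23, 2.52], [-1.04, 4.18], [0, 3.07], [-2.55, 2.55]. Speed limits (rad/s): [2.22, 2.22, 2.57, 3.14, 3.14, 3.14].

INTERFACE

Orientations are given as a rotation vector (axis times angle).
In Python, from station import env gives the robot as it stands.
- The arm moves only by the tool drive_effector, called as name([rows], argument=value, ...), one row to a line, values as JSON. Schema: {"type":"object","properties":{"increments":{"type":"array","items":{"type":"object","properties":{"jaw":{"type":"number"},"d":{"type":"array","items":{"type":"number"},"minItems":3,"maxItems":3},"twist":{"type":"number"}},"additionalProperties":false,"required":["jaw"]},"minItems":1,"maxItems":20},"grip_force":{"type":"number"},"only":{"type":"string"},"quiet":{"type":"boolean"},"lines":{"type":"string"}},"required":["increments"],"additionalProperties":false}. increments is a list of rows, 1 to 20 of them, each an object with the fields jaw (the finger opening in m), d (a list: dx, dy, dz in m), twist (a turn about the tool's z in rad); a field left out counts as zero (the opening has to be given); each row is the pose to reach, as a shift and turn from the pose commanded when the call began, along the tool's axes at that moment; what a row does not reach only later rows make up. A row lasts 1/8 s, in which the tool goes at most 0.0625 m and 0.188 rad, less where a joint would pass 70% of its speed; a pose out of reach is approached as far as the arm can. The fingers move at their own pace and stop on an object; grip_force is the grip in N (left out, the last holds). Time passes only in rows, so rows that do not move let the fingers close. The tool returns the time, the measured TCP pose, the force, the opening and the grip force at its end. only (a regular expression) keeps the lines of the reply that match it, lines (a string "A,B") keeps lines A to B, and quiet returns only ok. Input that does not fit is refused with a message, and nothing moves.
- env.get_state(): the state, without advancing time (a new reading comes with each control period).
- env.read_camera(name): name is "scene" or "side" or "wrist"; returns a dict with "image" (420x560x3 uint8, blue, green, red), "fx", "fy", "cx", "cy" (pixels), "pose" (4x4, takes a point from camera to world coordinates). Camera axes: x right, y up, looking along -z (the intrinsics and any distortion apply to the point x, -y, -z); pixel columns grow to the right and rows downward; lengths in m; the calibration is good to about 2 mm. A picture is of the moment at which its call begins. There is no depth.
- env.finish_job(): hands the job in; it is judged then, once.
The state is a dict: "time": time; "joint_positions": joint angles; "qd": joint speeds; "joint_torque": joint torques, N m; "position": TCP position; "tcp_rot": TCP orientation; "ft_force": force on the tool from outside, world axes, zero at the start; "moment": the same for the moment, N m; "gripper_width": finger opening in m; "finger_force": force on a finger pad.
Only numpy, scipy, OpenCV 4.12 (cv2) and the standard library are available. Lean on these libraries where they do the work, as an engineer would, in place of code of your own. Each camera call takes 0.05 s, during which the arm holds its last target. There are 200 camera calls.

## Working session

There is one attempt and no reset: what is moved stays moved. The work goes in short steps, Python scripts to look and compute and a tool call to move; the robot and the scene stay as the last step left them, time stands still between calls to the robot, and variables do not carry over. Pictures are saved under pics/ and viewed, at most 10 in all, crops included, and the job is handed in when it is done.

```bash
ls; mkdir -p pics; python3 - <<'E'
from station import env
import cv2,numpy as np
np.set_printoptions(precision=4,suppress=True)
print(env.get_state(), env.tip_extent)
for n in ["scene","side","wrist"]:
    c=env.read_camera(n); print(n,{k:c[k] for k in c if k!="image"})
    cv2.imwrite(f"pics/{n}0.png",c["image"])
E
```

```text
pics
station.py
{'time': 0.0, 'joint_positions': array([ 1.1104,  0.3005,  1.5216, -0.    ,  1.3207, -0.0666]), 'qd': array([-0.0007, -0.0006,  0.0016,  0.0013,  0.0003,  0.0011]), 'joint_torque': array([ -0.0021, -53.1803, -35.274 ,   0.0708,   0.0243,  -0.0001]), 'position': array([0.2109, 0.5077, 0.2269]), 'tcp_rot': array([-0.6144, -3.0806,  0.0018]), 'ft_force': array([ 0.0215, -0.1596, -0.7068]), 'moment': array([-0.0312,  0.0324,  0.0216]), 'finger_force': 0.0, 'gripper_width': 0.09375432720134785} 0.022
scene {'fx': 382.59431933209396, 'fy': 382.59431933209396, 'cx': 274.18344750878276, 'cy': 208.65252102875013, 'pose': array([[ 0.5057,  0.6806, -0.5302,  0.0088],
       [-0.8627,  0.3934, -0.3179, -0.3315],
       [-0.0078,  0.6181,  0.786 ,  0.9049],
       [ 0.    ,  0.    ,  0.    ,  1.    ]])}
side {'fx': 492.3421426981867, 'fy': 492.3421426981867, 'cx': 277.233990616767, 'cy': 209.41039528890602, 'pose': array([[ 0.1951,  0.6923, -0.6948, -0.3465],
       [-0.9807,  0.1266, -0.1492, -0.1868],
       [-0.0153,  0.7104,  0.7036,  1.047 ],
       [ 0.    ,  0.    ,  0.    ,  1.    ]])}
wrist {'fx': 308.92237041087543, 'fy': 308.92237041087543, 'cx': 282.1786957102769, 'cy': 210.50797734349592, 'pose': array([[ 0.3826, -0.8859, -0.2624,  0.1356],
       [ 0.9239,  0.3662,  0.1109,  0.5399],
       [-0.0022, -0.2848,  0.9586,  0.3834],
       [ 0.    ,  0.    ,  0.    ,  1.    ]])}
```
View pics/scene0.png

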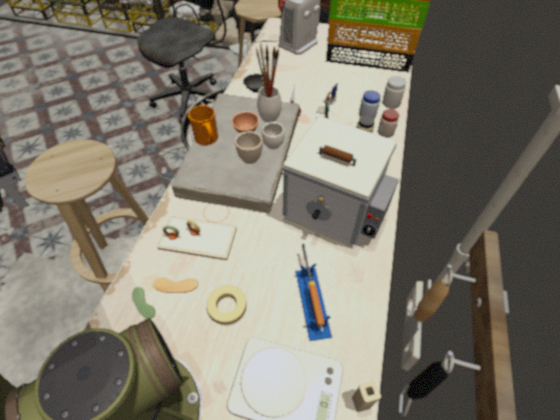

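View pics/side0.png

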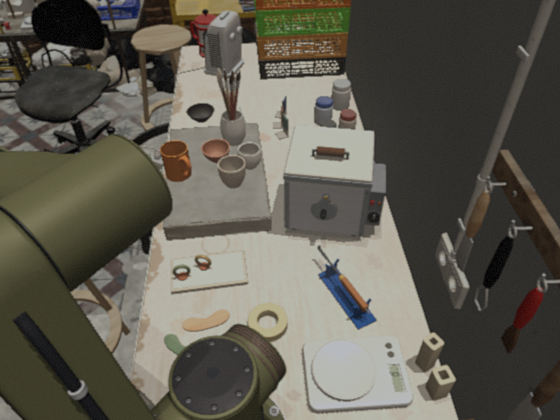

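Scene: kiln around (335,185), cover at (320,205), rest around (313,300), batt around (198,238). Side: kiln (327,180), rest (345,290), batt (208,270). I'll enlarge these.

```bash
cat > mont.py <<'E'
import cv2,numpy as np
def tile(im,x0,y0,w,h,s):
    t=cv2.resize(im[y0:y0+h,x0:x0+w],None,fx=s,fy=s,interpolation=cv2.INTER_CUBIC)
    for x in range((x0+9)//10*10,x0+w,10):
        cv2.line(t,((x-x0)*s,0),((x-x0)*s,6 if x%50 else 14),(0,0,255),1)
        if x%20==0: cv2.putText(t,str(x),((x-x0)*s-8,18),0,.35,(0,0,255),1)
    for y in range((y0+9)//10*10,y0+h,10):
        cv2.line(t,(0,(y-y0)*s),(6,(y-y0)*s),(0,0,255),1)
        if y%20==0: cv2.putText(t,str(y),(8,(y-y0)*s+4),0,.35,(0,0,255),1)
    return t
def mont(tiles,name,W=800,H=600):
    o=np.zeros((H,W,3),np.uint8)
    for (x,y),t in tiles:
        t=t[:H-y,:W-x]; o[y:y+t.shape[0],x:x+t.shape[1]]=t
    cv2.imwrite(name,o)
E
python3 - <<'E'
import cv2
from mont import *
a=cv2.imread("pics/scene0.png");b=cv2.imread("pics/side0.png")
mont([((0,0),tile(a,275,118,130,132,3)),((400,0),tile(a,290,240,66,104,5)),((0,400),tile(a,155,215,88,50,4)),((740,0),tile(a,0,0,1,1,1))],"pics/m1.png")
mont([((0,0),tile(b,275,120,130,125,3)),((400,0),tile(b,310,240,78,92,5)),((0,390),tile(b,162,245,98,50,4))],"pics/m2.png")
E
```

View pics/m1.png

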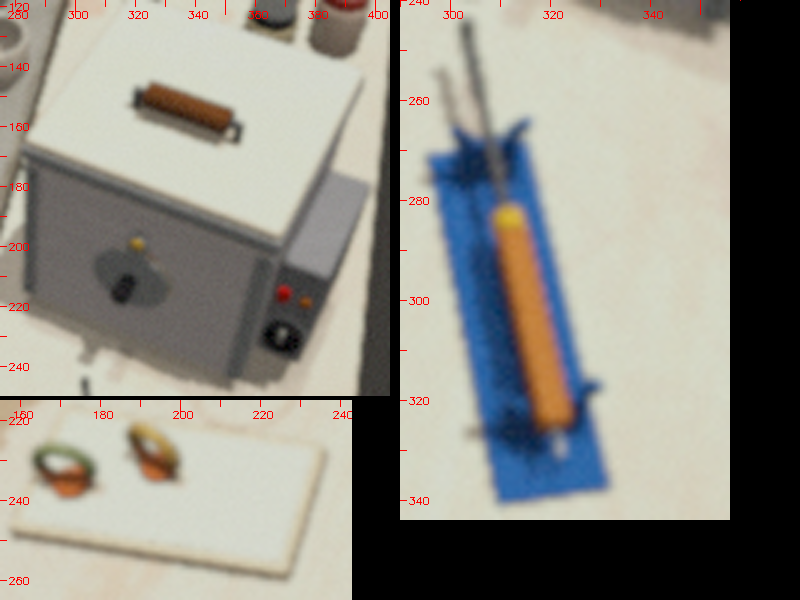

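View pics/m2.png

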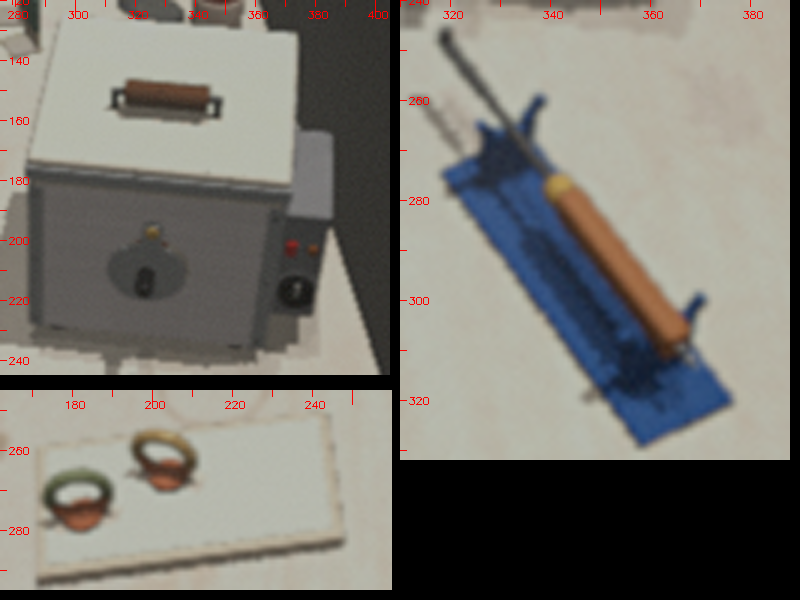

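Readings noted from the enlarged crops: in scene, the knob is at (316,214), rest base corners at (296,271), (315,268), (332,337), (310,340), and the batt's right end at (236,228)/(227,258). In side, the knob is at (324,214). I'll fit the poses next.

```bash
cat > geo.py <<'E'
import numpy as np
from scipy.optimize import least_squares
from scipy.spatial.transform import Rotation as R
def proj(c,p):
    p=np.atleast_2d(p); T=np.linalg.inv(c["pose"]); q=p@T[:3,:3].T+T[:3,3]
    return np.c_[c["fx"]*q[:,0]/-q[:,2]+c["cx"], c["fy"]*-q[:,1]/-q[:,2]+c["cy"]]
def place(xyw,p):
    c,s=np.cos(xyw[2]),np.sin(xyw[2]); p=np.atleast_2d(np.array(p,float))
    return np.c_[xyw[0]+c*p[:,0]-s*p[:,1], xyw[1]+s*p[:,0]+c*p[:,1], p[:,2]]
def fit(cams,obs,x0,model=None):
    # obs: (camname, modelpoint or fn(params), u,v)
    def f(x):
        return np.concatenate([(proj(cams[n],place(x,m(x) if callable(m) else m))[0]-[u,v]) for n,m,u,v in obs])
    r=least_squares(f,x0,loss="soft_l1"); return r.x,f(r.x).reshape(-1,2)
E
python3 - <<'E'
from geo import *; from station import env; import pickle
np.set_printoptions(precision=3,suppress=True)
cams={}
for n in ["scene","side"]:
    c=env.read_camera(n); c.pop("image"); cams[n]=c
pickle.dump(cams,open("cams.pkl","wb"))
S,D="scene","side"
hx,hy=.105,.110
L=lambda a,b:(lambda x:[[a*x[3],b*x[4],.228]])
obs=[(S,[-.129,0,.110],316.3,214.5),(D,[-.129,0,.110],323.6,214),
(S,[-.113,0,.160],321,199.3),(D,[-.113,0,.160],325.7,197.3),
(S,[-hx,hy,0],283.3,215.7),(S,[-hx,-hy,0],355,247.7),(D,[-hx,hy,0],286.7,227.7),(D,[-hx,-hy,0],360,235.7),
(S,L(1,-1),396,144.7),(D,L(1,-1),374,131),(D,L(1,1),295.7,126),(S,L(-1,-1),367.3,196.7),(D,L(-1,-1),372.3,181.7),(S,L(-1,1),283.7,165.3),(D,L(-1,1),284.3,173.3)]
for o in (obs,obs[:8]):
    x,r=fit(cams,o,[.7,-.05,0,.105,.11]); print("kiln",x);print(r)
o=[(S,[.095,.028,.005],295.6,271.4),(S,[.095,-.028,.005],315.2,268.4),(S,[-.095,-.028,.005],331.6,337.4),(S,[-.095,.028,.005],310,340.4),
(D,[.095,.028,.005],318.6,274.6),(D,[-.095,-.028,.005],376.4,320.6),(D,[-.095,.028,.005],358,329.2)]
# base may not be centred: free offset along x
h=[(S,[.168,0,.059],303.2,245),(D,[.168,0,.059],319,247),(S,[-.05,0,.048],321,325.6),(D,[-.05,0,.048],364.4,309),(S,[.05,0,.048],312,283),(D,[.05,0,.048],341,277)]
for k in (o,h):
    x,r=fit(cams,k,[.45,-.1,0]);print("rest",x);print(r)
b=[(S,[.055,-.1,.014],236.5,227.5),(S,[-.055,-.1,.014],227.5,258),(S,[-.055,.1,.014],158,248),(D,[.055,-.1,.014],243.8,251.5),(D,[-.055,-.1,.014],248,282.5),(D,[-.055,.1,.014],171.5,291.3),(D,[.055,.1,.014],172,259.5)]
x,r=fit(cams,b,[.5,.15,0]);print("batt",x);print(r)
for nm,u in (("a",(171.8,236.8,182.5,277)),("b",(195,232.5,204,267))):
    print(nm,fit(cams,[(S,[0,0,.02],*u[:2]),(D,[0,0,.02],*u[2:])],[.5,.2,0]))
E
```

```text
kiln [ 0.71  -0.112  0.031  0.109  0.11 ]
[[ 0.039  0.781]
 [ 0.86   0.917]
 [-0.442 -0.439]
 [ 0.351 -0.085]
 [-0.445  2.337]
 [-2.083  0.403]
 [-1.431  4.061]
 [ 2.046  4.685]
 [ 0.568 -4.702]
 [ 0.099 -0.955]
 [ 0.612 -2.463]
 [ 0.356 -0.484]
 [-0.57  -0.931]
 [-0.717 -1.338]
 [ 0.304 -0.959]]
kiln [ 0.714 -0.114  0.004  0.105  0.11 ]
[[ 0.226 -0.556]
 [ 0.489 -0.249]
 [-0.108 -1.71 ]
 [ 0.131 -1.212]
 [ 0.458  0.546]
 [-2.185 -0.065]
 [-1.304  2.245]
 [ 1.778  4.313]]
rest [ 0.406 -0.201  0.667]
[[-0.727 -1.126]
 [ 0.393 -0.738]
 [ 0.29   0.475]
 [-1.436  0.768]
 [-0.322 -0.735]
 [ 1.129 -0.29 ]
 [ 0.269  0.398]]
rest [ 0.386 -0.217  0.67 ]
[[-0.4   -1.927]
 [ 0.039 -2.095]
 [-0.85  -0.911]
 [ 1.044 -0.151]
 [-0.525  2.495]
 [ 1.777  2.06 ]]
batt [0.415 0.164 0.341]
[[ 0.329 -1.053]
 [-0.777  1.256]
 [-1.611 -0.302]
 [ 1.126 -1.153]
 [ 1.092 -0.249]
 [-0.117  0.808]
 [-0.338 -0.305]]
a (array([0.377, 0.224, 0.   ]), array([[-0.377, -0.258],
       [ 0.384,  0.092]]))
b (array([0.42 , 0.178, 0.   ]), array([[-0.861, -0.153],
       [ 0.739, -0.133]]))
```

drive_effector([
  {"jaw":0.06, "d":[-0.1, -0.13, -0.005], "twist":0.4},
  {"jaw":0.06, "d":[-0.2, -0.26, -0.01], "twist":0.9},
  {"jaw":0.06, "d":[-0.2, -0.26, -0.01], "twist":0.9},
  {"jaw":0.06, "d":[-0.2, -0.26, -0.01], "twist":0.9},
  {"jaw":0.06, "d":[-0.2, -0.26, -0.01], "twist":0.9},
  {"jaw":0.06, "d":[-0.2, -0.26, -0.01], "twist":0.9},
  {"jaw":0.06, "d":[-0.449, -0.585, -0.023], "twist":2.08},
  {"jaw":0.06, "d":[-0.449, -0.585, -0.023], "twist":2.08},
  {"jaw":0.06, "d":[-0.449, -0.585, -0.023], "twist":2.08},
  {"jaw":0.06, "d":[-0.449, -0.585, -0.023], "twist":2.08},
  {"jaw":0.06, "d":[-0.449, -0.585, -0.023], "twist":2.08},
  {"jaw":0.06, "d":[-0.449, -0.585, -0.023], "twist":2.08},
  {"jaw":0.06, "d":[-0.449, -0.585, -0.023], "twist":2.08},
  {"jaw":0.06, "d":[-0.449, -0.585, -0.023], "twist":2.08},
  {"jaw":0.06, "d":[-0.449, -0.585, -0.023], "twist":2.08},
  {"jaw":0.06, "d":[-0.449, -0.585, -0.023], "twist":2.08},
])

```text
time: 2.25
position: [0.4012, -0.2037, 0.2506]
tcp_rot: [2.967, 1.032, 0.0]
ft_force: [-0.2, 0.0, 0.4]
gripper_width: 0.0597
finger_force: 0.0
```

```bash
python3 - <<'E'
from station import env
from mont import *
import pickle
s=env.get_state();print(s["time"],s["position"],s["tcp_rot"],s["joint_positions"])
c=env.read_camera("wrist");cv2.imwrite("pics/w1.png",c["image"]);pickle.dump(c,open("w1.pkl","wb"))
t=tile(c["image"],0,0,560,420,1);cv2.imwrite("pics/w1t.png",cv2.resize(t,(800,600),interpolation=cv2.INTER_CUBIC));print(c["pose"])
E
```

```text
2.25 [ 0.40116059 -0.20368861  0.2506492 ] [2.96696529e+00 1.03204144e+00 4.48650697e-04] [-5.51299378e-01  5.46240022e-02  1.75472185e+00  6.07402876e-05
  1.33186745e+00  3.49976733e-01]
[[ 6.21493946e-01  7.50906671e-01  2.23348263e-01  4.68025676e-01]
 [-7.83418529e-01  5.95400452e-01  1.78195707e-01 -1.51866656e-01]
 [ 8.26688410e-04 -2.85722720e-01  9.58311976e-01  4.07050312e-01]
 [ 0.00000000e+00  0.00000000e+00  0.00000000e+00  1.00000000e+00]]
```

View pics/w1t.png

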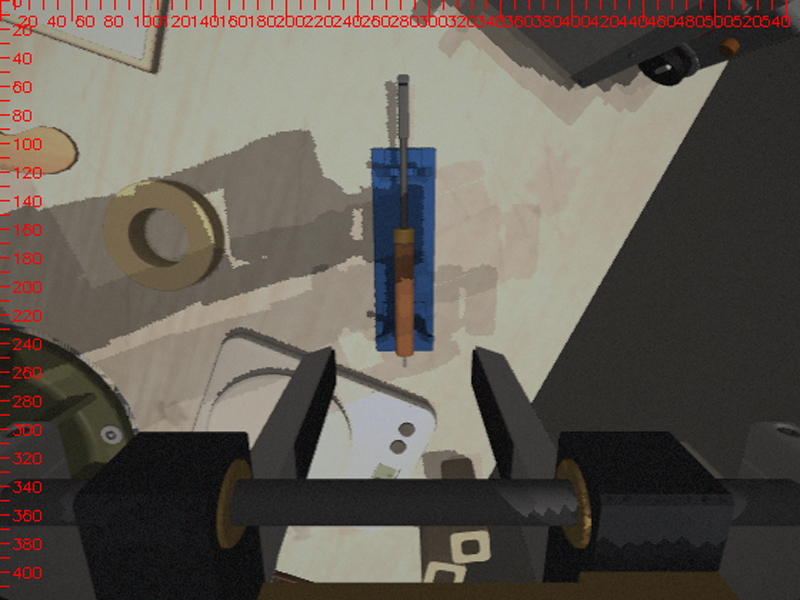

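The wrist view shows the hook axis running nearly vertical at column 404 of 800 (282.5 raw), with the tip at row 76 and the handle from row 229 to row 356. The batt corner is at (153,70) and the tape ring at (163,235).

```bash
python3 - <<'E'
from geo import *; import pickle
np.set_printoptions(precision=4,suppress=True)
c=pickle.load(open("w1.pkl","rb")); k=.7
def ray(u,v,z,c=c):
    d=c["pose"][:3,:3]@np.array([(u-c["cx"])/c["fx"],-(v-c["cy"])/c["fy"],-1]); o=c["pose"][:3,3]
    return (o+d*(z-o[2])/d[2])[:2]
P=[("tip",403,76,.059),("front",404,229,.058),("rear",404,356,.053),("bFL",371,149,.005),("bFR",437,148,.005),("bRR",434,351,.005),("bRL",376,351,.005),("batt",153,70,.014),("battL",20,26,.014),("tape",163,235,.01),("orange",78,150,.01),("scale corner",232,330,.03),("kiln corner",575,82,0)]
for n,u,v,z in P: print(n,ray(u*k,v*k,z))
a,b=ray(403*k,76*k,.059),ray(404*k,356*k,.053); d=a-b; print("heading",np.arctan2(d[1],d[0]),np.linalg.norm(d)); e=d/np.linalg.norm(d)
f=ray(404*k,229*k,.058)
print("origin from tip",a-.171*e,"rear",b+.05*e,"front",f-.05*e)
E
```

```text
tip [ 0.5181 -0.1124]
front [ 0.4333 -0.1807]
rear [ 0.3467 -0.2495]
bFL [ 0.4641 -0.1201]
bFR [ 0.5001 -0.1642]
bRR [ 0.3528 -0.2825]
bRL [ 0.3173 -0.2378]
batt [0.4031 0.0528]
battL [0.3659 0.1498]
tape [ 0.2897 -0.0183]
orange [0.3084 0.0745]
scale corner [ 0.2617 -0.1173]
kiln corner [ 0.6127 -0.2215]
heading 0.6745535268655157 0.21949979106960044
origin from tip [ 0.3846 -0.2192] rear [ 0.3857 -0.2183] front [ 0.3942 -0.2119]
```

drive_effector([
  {"jaw":0.06, "d":[-0.0168, 0.0019, 0.06], "twist":-0.005},
  {"jaw":0.06, "d":[-0.0168, 0.0019, 0.11], "twist":-0.005},
  {"jaw":0.06, "d":[-0.0168, 0.0019, 0.15], "twist":-0.005},
  {"jaw":0.06, "d":[-0.0168, 0.0019, 0.18], "twist":-0.005},
  {"jaw":0.06, "d":[-0.0168, 0.0019, 0.1957], "twist":-0.005},
  {"jaw":0.06, "d":[-0.0168, 0.0019, 0.1957], "twist":-0.005},
  {"jaw":0.03, "d":[-0.0168, 0.0019, 0.1957], "twist":-0.005},
  {"jaw":0.012, "d":[-0.0168, 0.0019, 0.1957], "twist":-0.005},
  {"jaw":0.012, "d":[-0.0168, 0.0019, 0.1957], "twist":-0.005},
  {"jaw":0.012, "d":[-0.0168, 0.0019, 0.1957], "twist":-0.005},
  {"jaw":0.012, "d":[-0.0168, 0.0019, 0.1957], "twist":-0.005},
], grip_force=40)

```text
time: 3.68
position: [0.3892, -0.2165, 0.0548]
tcp_rot: [2.966, 1.037, 0.0]
ft_force: [-0.8, -0.3, 2.0]
gripper_width: 0.016
finger_force: 40.0
```

drive_effector([
  {"jaw":0.012, "d":[0, 0, -0.03]},
  {"jaw":0.012, "d":[0, 0, -0.07]},
  {"jaw":0.012, "d":[0, 0, -0.11]},
  {"jaw":0.012, "d":[0.005, -0.015, -0.11], "twist":0.15},
  {"jaw":0.012, "d":[0.012, -0.035, -0.11], "twist":0.33},
  {"jaw":0.012, "d":[0.0195, -0.0548, -0.11], "twist":0.5},
  {"jaw":0.012, "d":[0.0195, -0.0548, -0.11], "twist":0.645},
  {"jaw":0.012, "d":[0.0195, -0.0548, -0.11], "twist":0.645},
])

```text
time: 4.68
position: [0.3703, -0.1614, 0.1648]
tcp_rot: [3.141, 0.045, 0.0]
ft_force: [1.0, -0.4, -0.9]
gripper_width: 0.0161
finger_force: 40.0
```

```bash
python3 - <<'E'
from geo import *; from station import env; from mont import *; import pickle
np.set_printoptions(precision=4,suppress=True)
cams=pickle.load(open("cams.pkl","rb"))
def ray(c,u,v,z):
    d=c["pose"][:3,:3]@np.array([(u-c["cx"])/c["fx"],-(v-c["cy"])/c["fy"],-1]); o=c["pose"][:3,3]
    return (o+d*(z-o[2])/d[2])[:2]
for n,L in (("scene",[(396,144.7),(367.3,196.7),(283.7,165.3)]),("side",[(374,131),(372.3,181.7),(284.3,173.3),(295.7,126)])):
    p=[ray(cams[n],u,v,.228) for u,v in L]; print(n,*p)
    e=p[0]-p[1]; f=p[2]-p[1]; print("yaws",np.arctan2(e[1],e[0]),np.arctan2(f[1],f[0])-np.pi/2,np.linalg.norm(e),np.linalg.norm(f))
S,D="scene","side"
for nm,u in (("knob",(316.3,214.5,323.6,214)),("pin",(321,199.3,325.7,197.3)),("disc",(319,210,324,210.5))):
    f=lambda x:np.concatenate([proj(cams[S],x[None])[0]-u[:2],proj(cams[D],x[None])[0]-u[2:]])
    r=least_squares(f,[.6,-.1,.1]);print(nm,r.x,r.fun)
c=env.read_camera("wrist");cv2.imwrite("pics/w2.png",c["image"]);pickle.dump(c,open("w2.pkl","wb"))
th=np.arange(0,6.3,.1)
ims=[]
for n,b in ((S,(275,150,100,105)),(D,(275,120,100,125))):
    im=cv2.imread(f"pics/{n}0.png"); s=4 if n==S else 4
    t=tile(im,*b,s)
    for x,col in (((.712,-.113,.03),(0,255,0)),):
        for m in (np.c_[-.112+0*th,.036*np.cos(th),.11+.036*np.sin(th)],np.c_[-.138+0*th,.008*np.cos(th),.11+.008*np.sin(th)],
                  np.array([[-.105,.11,.0],[-.105,-.11,0],[-.105,-.11,.2],[-.105,.11,.2],[-.105,.11,0]])):
            q=(proj(cams[n],place(x,m))-b[:2])*s; cv2.polylines(t,[q.astype(int)],False,col,1)
    ims.append(t)
mont([((0,0),ims[0]),((400,0),ims[1])],"pics/m3.png")
E
```

```text
scene [ 0.8039 -0.2239] [ 0.6028 -0.2256] [ 0.5946 -0.0092]
yaws 0.008860532010580336 0.03770291478695875 0.20117710320385918 0.21656246573146723
side [ 0.8173 -0.2191] [ 0.6013 -0.2274] [ 0.5939 -0.0053] [0.8029 0.001 ]
yaws 0.03847390301290191 0.03311244432347937 0.2162216959328803 0.22218963096855637
knob [ 0.5853 -0.1139  0.1079] [-0.088  -0.2425  0.1529  0.2151]
pin [ 0.6014 -0.115   0.1544] [-0.1029 -0.3119  0.1866  0.2845]
disc [ 0.607  -0.112   0.1005] [ 0.0175  0.0494 -0.0306 -0.0438]
```

View pics/m3.png

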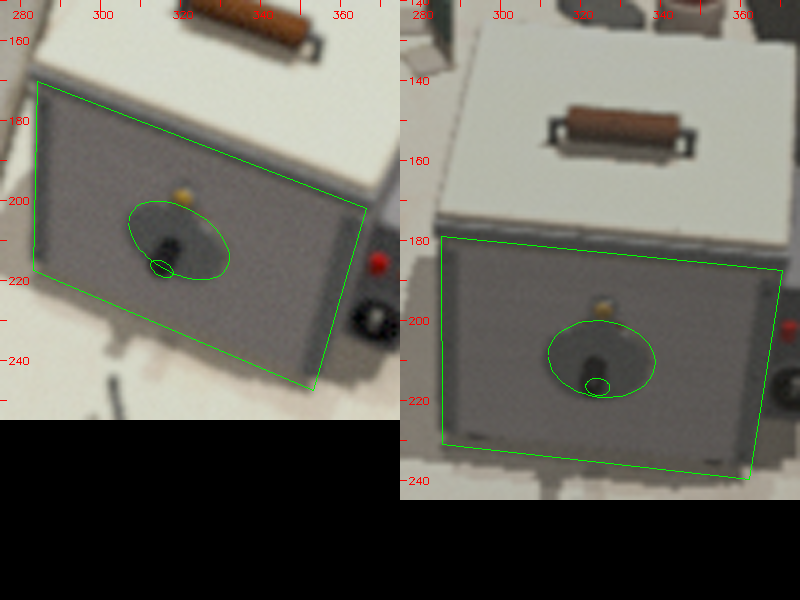

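Overlay matches disc, knob and face: kiln is at (0.712, -0.113), yaw 0.033, so the spyhole is at about (0.607, -0.1165, 0.110). I'll swing the cover with the hook's end pushing the knob.

drive_effector([
  {"jaw":0.012, "d":[0, -0.0173, 0.026], "twist":-0.004},
  {"jaw":0.012, "d":[0, -0.0173, 0.0518], "twist":-0.004},
  {"jaw":0.012, "d":[0.03, -0.0173, 0.0518], "twist":-0.004},
  {"jaw":0.012, "d":[0.053, -0.0173, 0.0518], "twist":-0.004},
  {"jaw":0.012, "d":[0.053, -0.0173, 0.0518], "twist":-0.004},
  {"jaw":0.012, "d":[0.053, -0.0253, 0.0518], "twist":-0.004},
  {"jaw":0.012, "d":[0.053, -0.0353, 0.0518], "twist":-0.004},
  {"jaw":0.012, "d":[0.053, -0.0448, 0.0519], "twist":-0.004},
  {"jaw":0.012, "d":[0.053, -0.0549, 0.0546], "twist":-0.004},
  {"jaw":0.012, "d":[0.053, -0.0636, 0.0493], "twist":-0.004},
  {"jaw":0.012, "d":[0.053, -0.0711, 0.0425], "twist":-0.004},
  {"jaw":0.012, "d":[0.053, -0.0799, 0.0349], "twist":-0.004},
  {"jaw":0.012, "d":[0.053, -0.0846, 0.0253], "twist":-0.004},
  {"jaw":0.012, "d":[0.053, -0.0863, 0.0163], "twist":-0.004},
  {"jaw":0.012, "d":[0.053, -0.0863, 0.0163], "twist":-0.004},
  {"jaw":0.012, "d":[0.053, -0.0863, 0.0163], "twist":-0.004},
])

```text
time: 6.72
position: [0.4209, -0.0739, 0.1484]
tcp_rot: [3.141, 0.05, 0.0]
ft_force: [-0.4, -0.1, 0.4]
gripper_width: 0.0157
finger_force: 40.0
```

```bash
python3 - <<'E'
from station import env
from mont import *
a=env.read_camera("scene")["image"];b=env.read_camera("side")["image"]
mont([((0,0),tile(a,285,165,80,90,5)),((400,0),tile(b,285,165,80,90,5))],"pics/m4.png",800,450)
E
```

```text
(no output)
```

View pics/m4.png

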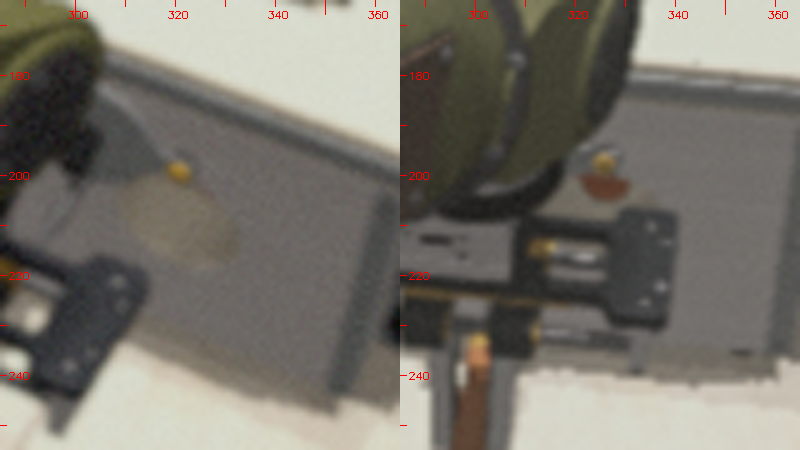

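Cover is swung aside: the hole shows cream at scene (320,207). I'll back off for an unobstructed look at the ring.

drive_effector([
  {"jaw":0.012, "d":[0, 0, 0.008]},
  {"jaw":0.012, "d":[-0.02, 0, 0.008]},
  {"jaw":0.012, "d":[-0.06, 0, 0.008]},
  {"jaw":0.012, "d":[-0.1, -0.03, 0.008]},
  {"jaw":0.012, "d":[-0.1, -0.08, 0.008]},
  {"jaw":0.012, "d":[-0.1, -0.1, 0.008]},
  {"jaw":0.012, "d":[-0.1, -0.1, 0.008]},
])

```text
time: 7.7
position: [0.3176, 0.0237, 0.1401]
tcp_rot: [-3.141, -0.054, 0.0]
ft_force: [-0.7, 0.7, -0.8]
gripper_width: 0.0155
finger_force: 40.0
```

```bash
python3 - <<'E'
from geo import *; from station import env; from mont import *
S,D="scene","side"; th=np.arange(0,6.4,.15); o=[]
for n,b in ((S,(295,180,50,50)),(D,(300,180,50,50))):
    c=env.read_camera(n); s=8; cv2.imwrite(f"pics/{n}5.png",c["image"]); t=tile(c["image"],*b,s)
    q=(proj(c,place((.712,-.113,.033),np.c_[-.105+0*th,.033*np.cos(th),.11+.033*np.sin(th)]))-b[:2]+.5)*s
    for p in q: cv2.circle(t,tuple(p.astype(int)),1,(0,255,0),-1)
    o.append(t)
mont([((0,0),o[0]),((400,0),o[1])],"pics/m5.png",800,400)
E
```

```text
(no output)
```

View pics/m5.png

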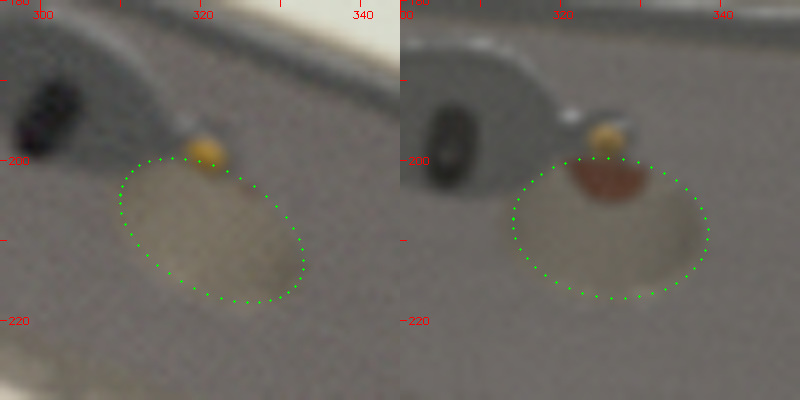

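The hole matches the overlay. In the side view, the ring's reddish foot shows through the hole, with its front edge at about (326,205) and its sides at about 321 and 331.

```bash
python3 - <<'E'
from geo import *; import pickle
c=pickle.load(open("cams.pkl","rb"))["side"]
def ray(u,v,z):
    d=c["pose"][:3,:3]@np.array([(u-c["cx"])/c["fx"],-(v-c["cy"])/c["fy"],-1]); o=c["pose"][:3,3]
    return (o+d*(z-o[2])/d[2])[:2]
for u,v in ((325.7,204.8),(320.8,200.5),(331,201)):
    p=ray(u,v,.077)-[.607,-.1165]; k=.033
    print("depth,Y",p[0]+k*p[1],p[1]-k*p[0])
E
```

```text
depth,Y 0.04716075115046719 0.0029039467840042696
depth,Y 0.06262990844800566 0.018326480906118006
depth,Y 0.0648300046948663 -0.010525780377020984
```

drive_effector([
  {"jaw":0.012, "d":[0, 0.03, 0.01]},
  {"jaw":0.012, "d":[0, 0.08, 0.02]},
  {"jaw":0.012, "d":[0.02, 0.13, 0.03]},
  {"jaw":0.012, "d":[0.05, 0.1467, 0.0351]},
  {"jaw":0.012, "d":[0.0885, 0.1467, 0.0351]},
  {"jaw":0.012, "d":[0.0885, 0.1467, 0.0351]},
  {"jaw":0.012, "d":[0.0885, 0.1467, 0.0351]},
])

```text
time: 8.68
position: [0.41, -0.1213, 0.1048]
tcp_rot: [-3.141, -0.049, 0.002]
ft_force: [-0.1, 0.5, -0.4]
gripper_width: 0.0155
finger_force: 40.0
```

drive_effector([
  {"jaw":0.012, "d":[0.02, -0.001, 0]},
  {"jaw":0.012, "d":[0.04, -0.001, 0]},
  {"jaw":0.012, "d":[0.06, -0.001, 0]},
  {"jaw":0.012, "d":[0.075, -0.001, 0]},
  {"jaw":0.012, "d":[0.09, -0.001, 0]},
  {"jaw":0.012, "d":[0.104, -0.001, 0]},
  {"jaw":0.012, "d":[0.117, -0.001, 0]},
  {"jaw":0.012, "d":[0.117, -0.001, 0]},
])

```text
time: 9.68
position: [0.5278, -0.1163, 0.1053]
tcp_rot: [3.141, 0.05, -0.0]
ft_force: [-0.5, -0.2, -0.7]
gripper_width: 0.0155
finger_force: 40.0
```

```bash
python3 - <<'E'
from geo import *; from station import env; from mont import *
o=[]
for n,b in (("scene",(295,180,50,50)),("side",(300,180,50,50))):
    c=env.read_camera(n); o.append(tile(c["image"],*b,8))
mont([((0,0),o[0]),((400,0),o[1])],"pics/m6.png",800,400)
print(env.get_state()["ft_force"])
E
```

```text
[ 0.21449536  0.44706561 -0.2915447 ]
```

drive_effector([
  {"jaw":0.012, "d":[0, 0, -0.008]},
  {"jaw":0.012, "d":[0, 0, -0.013]},
  {"jaw":0.012, "d":[0, 0, -0.017]},
  {"jaw":0.012, "d":[0, 0, -0.020]},
  {"jaw":0.012, "d":[0, 0, -0.023]},
  {"jaw":0.012, "d":[0, 0, -0.023]},
  {"jaw":0.012, "d":[0, 0, -0.023]},
  {"jaw":0.012, "d":[-0.004, 0, -0.023]},
  {"jaw":0.012, "d":[-0.012, 0, -0.023]},
  {"jaw":0.012, "d":[-0.022, 0, -0.023]},
  {"jaw":0.012, "d":[-0.032, 0, -0.023]},
  {"jaw":0.012, "d":[-0.042, 0, -0.023]},
  {"jaw":0.012, "d":[-0.052, 0, -0.023]},
  {"jaw":0.012, "d":[-0.062, 0, -0.023]},
  {"jaw":0.012, "d":[-0.072, 0, -0.023]},
  {"jaw":0.012, "d":[-0.084, 0, -0.023]},
  {"jaw":0.012, "d":[-0.096, 0, -0.023]},
  {"jaw":0.012, "d":[-0.106, 0, -0.023]},
  {"jaw":0.012, "d":[-0.113, 0, -0.023]},
  {"jaw":0.012, "d":[-0.117, 0, -0.023]},
])

```text
time: 12.28
position: [0.4105, -0.1198, 0.1284]
tcp_rot: [3.141, 0.05, 0.0]
ft_force: [-0.0, -0.0, -1.5]
gripper_width: 0.0156
finger_force: 40.0
```

```bash
python3 - <<'E'
from station import env; from mont import *
a=env.read_camera("scene")["image"];w=env.read_camera("wrist")["image"]
mont([((0,0),tile(a,270,180,80,80,5)),((400,0),tile(w,220,0,120,140,3))],"pics/m7.png",800,420)
s=env.get_state();print(s["position"],s["ft_force"])
E
```

```text
[ 0.41066281 -0.11984217  0.12841208] [ 0.55898114 -0.31923844 -1.5125866 ]
```

View pics/m7.png

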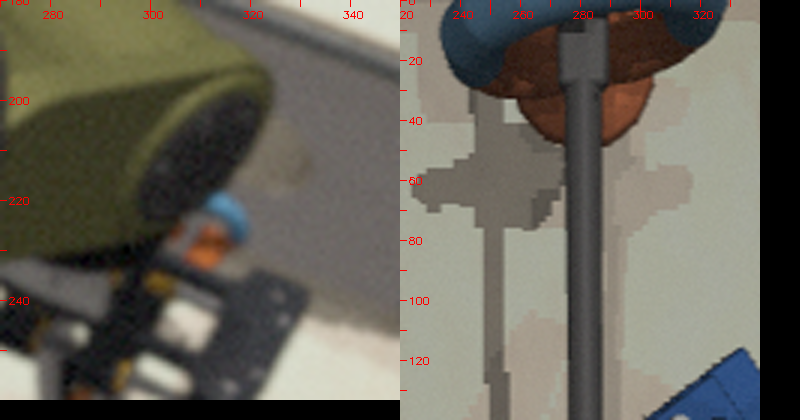

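Ring is hanging on the hook, clear of the kiln: blue loop at scene (314,223), and in the wrist view its foot is at about (282,40) with the rod through the eye. I'll carry it to the batt.

drive_effector([
  {"jaw":0.012, "d":[-0.006, 0, 0]},
  {"jaw":0.012, "d":[-0.018, 0, 0]},
  {"jaw":0.012, "d":[-0.032, 0, 0]},
  {"jaw":0.012, "d":[-0.043, -0.001, 0], "twist":-0.02},
  {"jaw":0.012, "d":[-0.050, -0.003, 0], "twist":-0.07},
  {"jaw":0.012, "d":[-0.050, -0.008, 0], "twist":-0.14},
  {"jaw":0.012, "d":[-0.048, -0.015, 0], "twist":-0.22},
  {"jaw":0.012, "d":[-0.046, -0.023, 0], "twist":-0.31},
  {"jaw":0.012, "d":[-0.044, -0.031, 0], "twist":-0.40},
  {"jaw":0.012, "d":[-0.042, -0.039, 0], "twist":-0.49},
  {"jaw":0.012, "d":[-0.040, -0.047, 0], "twist":-0.58},
  {"jaw":0.012, "d":[-0.038, -0.055, 0], "twist":-0.67},
  {"jaw":0.012, "d":[-0.036, -0.063, 0], "twist":-0.76},
  {"jaw":0.012, "d":[-0.034, -0.071, 0], "twist":-0.85},
  {"jaw":0.012, "d":[-0.032, -0.078, 0], "twist":-0.94},
  {"jaw":0.012, "d":[-0.030, -0.085, 0], "twist":-1.02},
  {"jaw":0.012, "d":[-0.028, -0.090, 0], "twist":-1.09},
  {"jaw":0.012, "d":[-0.027, -0.094, 0], "twist":-1.14},
  {"jaw":0.012, "d":[-0.0265, -0.0959, 0], "twist":-1.168},
  {"jaw":0.012, "d":[-0.0265, -0.0959, 0], "twist":-1.168},
])

```text
time: 14.88
position: [0.3811, -0.0248, 0.1284]
tcp_rot: [2.593, 1.774, 0.0]
ft_force: [0.5, 1.0, -1.4]
gripper_width: 0.0155
finger_force: 40.0
```

```bash
python3 - <<'E'
from geo import *; from station import env; import cv2,pickle
np.set_printoptions(precision=4,suppress=True)
s=env.get_state();print(s["position"],s["tcp_rot"])
c=env.read_camera("wrist");pickle.dump(c,open("w8.pkl","wb"))
im=c["image"].astype(int)
h=cv2.cvtColor(c["image"],cv2.COLOR_BGR2HSV)
m=((h[...,0]<12)&(h[...,1]>120)&(h[...,2]>60)).astype(np.uint8); m[150:]=0
n,l,st,ce=cv2.connectedComponentsWithStats(m)
for i in range(1,n):
    if st[i,4]>40: print("foot-ish",st[i],ce[i])
b=((h[...,0]>95)&(h[...,0]<115)&(h[...,1]>90)).astype(np.uint8); b[150:]=0
n,l,st,ce=cv2.connectedComponentsWithStats(b)
for i in range(1,n):
    if st[i,4]>40: print("blue",st[i],ce[i])
cv2.imwrite("pics/w8.png",c["image"])
E
```

```text
[ 0.3811 -0.0248  0.1284] [2.593  1.7735 0.0001]
foot-ish [287   4  23  41 484] [295.6364  23.1302]
foot-ish [251  15  24  28 302] [263.5927  28.    ]
blue [234   0  94  27 978] [267.7904   7.3998]
```

```bash
python3 - <<'E'
from geo import *; import pickle
np.set_printoptions(precision=4,suppress=True)
c=pickle.load(open("w8.pkl","rb"))
def ray(u,v,z):
    d=c["pose"][:3,:3]@np.array([(u-c["cx"])/c["fx"],-(v-c["cy"])/c["fy"],-1]); o=c["pose"][:3,3]
    return (o+d*(z-o[2])/d[2])[:2]
h=2*np.arctan2(1.7735,2.593);e=np.array([np.cos(h),np.sin(h)]);t=np.array([.3811,-.0248])
for z in (.085,.089):
    f=ray(281,45.5,z)+.014*e; d=f-t; print(h,f,d@e,d@[e[1],-e[0]])
E
```

```text
1.1997547529156982 [0.432  0.1041] 0.13858108062137356 0.000699334483824783
1.1997547529156982 [0.4317 0.1033] 0.13776802724325043 0.000713519240041345
```

drive_effector([
  {"jaw":0.012, "d":[0.003, 0, 0.004]},
  {"jaw":0.012, "d":[0.008, 0, 0.014]},
  {"jaw":0.012, "d":[0.011, 0, 0.026]},
  {"jaw":0.012, "d":[0.012, 0, 0.038]},
  {"jaw":0.012, "d":[0.012, 0, 0.049]},
  {"jaw":0.012, "d":[0.012, 0, 0.057]},
  {"jaw":0.012, "d":[0.012, 0, 0.062]},
  {"jaw":0.012, "d":[0.012, 0, 0.065]},
  {"jaw":0.012, "d":[0.012, 0, 0.067]},
  {"jaw":0.012, "d":[0.012, 0, 0.069]},
  {"jaw":0.012, "d":[0.012, 0, 0.071]},
  {"jaw":0.012, "d":[0.012, 0, 0.073]},
  {"jaw":0.012, "d":[0.012, 0, 0.075]},
  {"jaw":0.012, "d":[0.012, 0, 0.077]},
  {"jaw":0.012, "d":[0.012, 0, 0.080]},
  {"jaw":0.012, "d":[0.012, 0, 0.083]},
  {"jaw":0.012, "d":[0.012, 0, 0.085]},
  {"jaw":0.012, "d":[0.012, 0, 0.085]},
])

```text
time: 17.18
position: [0.3856, -0.0136, 0.0432]
tcp_rot: [-2.593, -1.773, 0.0]
ft_force: [-0.9, 0.1, -1.0]
gripper_width: 0.0158
finger_force: 40.0
```

```bash
python3 - <<'E'
from station import env; from mont import *
a=env.read_camera("scene")["image"];b=env.read_camera("side")["image"];w=env.read_camera("wrist")["image"]
mont([((0,0),tile(w,220,0,130,100,3)),((400,0),tile(a,160,205,80,60,5)),((400,300),tile(b,165,235,90,60,4)),((0,300),tile(b,230,235,90,60,4))],"pics/m9.png",800,560)
E
```

```text
(no output)
```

View pics/m9.png

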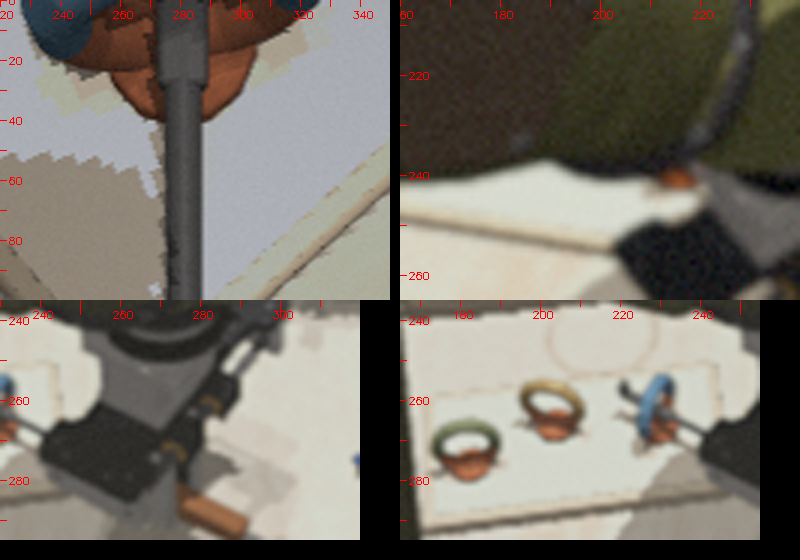

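The side view shows the blue ring upright on the batt's free end at (230,262), with the hook through its eye, and both old rings unmoved. I'll withdraw the hook, checking that the ring stays put.

```bash
cat > blob.py <<'E'
from station import env; import cv2,numpy as np
c=env.read_camera("side")["image"]; h=cv2.cvtColor(c,cv2.COLOR_BGR2HSV)[240:285,165:245]
for n,m in (("blue",(h[...,0]>92)&(h[...,0]<120)&(h[...,1]>80)),("red",(h[...,0]<10)&(h[...,1]>110))):
    k,l,st,ce=cv2.connectedComponentsWithStats(m.astype(np.uint8))
    for i in range(1,k):
        if st[i,4]>8: print(n,st[i],ce[i].round(1)+[165,240])
s=env.get_state();print(s["position"].round(4),s["ft_force"].round(1))
E
python3 blob.py
```

```text
blue [60 14  7 14 32] [227.1 260.1]
red [33 23  6  3 10] [201.2 264.1]
red [63 26  6  3 10] [230.2 266.9]
red [15 33  5  4 10] [181.8 274.5]
[ 0.3857 -0.0136  0.0434] [ 0.6 -0.3 -0.4]
```

drive_effector([
  {"jaw":0.012, "d":[-0.003, 0, 0]},
  {"jaw":0.012, "d":[-0.008, 0, 0]},
  {"jaw":0.012, "d":[-0.014, 0, 0]},
  {"jaw":0.012, "d":[-0.020, 0, 0]},
  {"jaw":0.012, "d":[-0.026, 0, 0]},
  {"jaw":0.012, "d":[-0.026, 0, 0]},
])

```text
time: 18.12
position: [0.3761, -0.0382, 0.0433]
tcp_rot: [-2.594, -1.773, 0.0]
ft_force: [-0.0, -0.2, -0.6]
gripper_width: 0.0155
finger_force: 40.0
```

```bash
python3 blob.py
```

```text
blue [60 14  7 13 30] [227.5 259.8]
red [35 23  6  4 11] [202.5 264.6]
red [11 33  9  4 11] [180.3 274.5]
[ 0.3762 -0.038   0.0434] [ 0.6 -0.5 -0.9]
```

drive_effector([
  {"jaw":0.012, "d":[-0.006, 0, 0]},
  {"jaw":0.012, "d":[-0.012, 0, 0]},
  {"jaw":0.012, "d":[-0.020, 0, 0]},
  {"jaw":0.012, "d":[-0.030, 0, 0]},
  {"jaw":0.012, "d":[-0.045, 0, 0]},
  {"jaw":0.012, "d":[-0.05, 0, -0.01]},
  {"jaw":0.012, "d":[-0.05, 0, -0.04]},
  {"jaw":0.012, "d":[-0.05, 0, -0.08]},
  {"jaw":0.012, "d":[-0.05, 0, -0.08]},
])

```text
time: 19.3
position: [0.3593, -0.0849, 0.126]
tcp_rot: [2.59, 1.771, 0.005]
ft_force: [0.7, -0.9, -1.6]
gripper_width: 0.0156
finger_force: 40.0
```

```bash
python3 blob.py
```

```text
red [63 20  4 10 11] [229.2 264.8]
[ 0.3585 -0.0846  0.1244] [ 0.2 -0.1 -1.7]
```

drive_effector([
  {"jaw":0.012, "d":[-0.02, 0.014, 0], "twist":0.08},
  {"jaw":0.012, "d":[-0.045, 0.031, 0], "twist":0.2},
  {"jaw":0.012, "d":[-0.07, 0.048, 0], "twist":0.33},
  {"jaw":0.012, "d":[-0.09, 0.062, 0], "twist":0.43},
  {"jaw":0.012, "d":[-0.1115, 0.0768, 0], "twist":0.526},
  {"jaw":0.012, "d":[-0.1115, 0.0768, 0], "twist":0.526},
  {"jaw":0.012, "d":[-0.1115, 0.0768, 0], "twist":0.526},
  {"jaw":0.012, "d":[-0.1115, 0.0768, 0], "twist":0.526},
])

```text
time: 20.35
position: [0.389, -0.2155, 0.1231]
tcp_rot: [-2.964, -1.04, 0.001]
ft_force: [0.5, 0.2, -0.9]
gripper_width: 0.0156
finger_force: 40.0
```

```bash
python3 blob.py
python3 - <<'E'
from geo import *; from station import env; import pickle,cv2
c=env.read_camera("wrist"); cv2.imwrite("pics/w10.png",c["image"])
g=cv2.cvtColor(c["image"],cv2.COLOR_BGR2GRAY)
# rod centre column at several rows, from dark run near 282
for v in range(20,140,12):
    r=g[v,240:330].astype(int); d=np.flatnonzero(r<90)+240; print(v,d.min() if len(d) else None,d.max() if len(d) else None,len(d))
s=env.get_state();h=2*np.arctan2(s["tcp_rot"][1],s["tcp_rot"][0]);print("heading",h)
E
```

```text
blue [60 20  3  8 14] [225.7 263.8]
[ 0.3891 -0.2156  0.1232] [ 0.8  0.1 -0.4]
20 273 288 16
32 275 286 12
44 275 286 12
56 276 286 11
68 275 286 12
80 247 313 67
92 248 313 66
104 248 313 66
116 248 312 65
128 249 312 64
heading -5.608256307641833
```

drive_effector([
  {"jaw":0.012, "d":[0, 0.0005, 0.02]},
  {"jaw":0.012, "d":[0, 0.0005, 0.035]},
  {"jaw":0.012, "d":[0, 0.0005, 0.048]},
  {"jaw":0.012, "d":[0, 0.0005, 0.056]},
  {"jaw":0.012, "d":[0, 0.0005, 0.062]},
  {"jaw":0.012, "d":[0, 0.0005, 0.066]},
  {"jaw":0.012, "d":[0, 0.0005, 0.068]},
  {"jaw":0.012, "d":[0, 0.0005, 0.068]},
])

```text
time: 21.45
position: [0.3896, -0.2166, 0.0554]
tcp_rot: [2.965, 1.038, 0.0]
ft_force: [0.0, 0.0, -0.7]
gripper_width: 0.0158
finger_force: 40.0
```

drive_effector([
  {"jaw":0.02, "d":[0, 0, 0.0005]},
  {"jaw":0.03, "d":[0, 0, 0.0005]},
  {"jaw":0.06, "d":[0, 0, 0.0005]},
  {"jaw":0.06, "d":[0, 0, 0.0005]},
  {"jaw":0.06, "d":[0, 0, 0.0005]},
  {"jaw":0.06, "d":[0, 0, -0.02]},
  {"jaw":0.06, "d":[0, 0, -0.06]},
  {"jaw":0.06, "d":[0, 0, -0.11]},
  {"jaw":0.06, "d":[0, 0, -0.16]},
  {"jaw":0.06, "d":[0.014, 0, -0.196]},
  {"jaw":0.06, "d":[0.014, 0, -0.196]},
  {"jaw":0.06, "d":[0.014, 0, -0.196]},
])

```text
time: 22.95
position: [0.4001, -0.2077, 0.2504]
tcp_rot: [-2.964, -1.039, 0.001]
ft_force: [-0.8, 0.8, -0.1]
gripper_width: 0.0597
finger_force: 0.0
```

```bash
python3 blob.py
python3 - <<'E'
from station import env; import cv2,numpy as np
w=env.read_camera("wrist")["image"]; o=cv2.imread("pics/w1.png"); cv2.imwrite("pics/w11.png",w)
def q(im):
    h=cv2.cvtColor(im,cv2.COLOR_BGR2HSV); m=((h[...,0]>3)&(h[...,0]<16)&(h[...,1]>130)&(h[...,2]>70)).astype(np.uint8); m[:,:230]=0;m[:,340:]=0;m[270:]=0
    k,l,st,ce=cv2.connectedComponentsWithStats(m); i=1+st[1:,4].argmax(); print(st[i],ce[i])
    g=im[50:62,270:295].mean(2).round().astype(int); print(g)
q(o);q(w)
a=env.read_camera("scene")["image"]; h=cv2.cvtColor(a,cv2.COLOR_BGR2HSV)[205:260,160:240]
m=((h[...,0]>92)&(h[...,0]<120)&(h[...,1]>80)).astype(np.uint8); print("scene blue",[x[:5].tolist() for x in cv2.connectedComponentsWithStats(m)[2][1:] if x[4]>5])
E
```

```text
[ 0.4    -0.2077  0.2502] [ 0.1 -1.1  0. ]
[277 194  13  55 634] [282.63722397 221.59936909]
[[166 165 165 165 164 166 165 166 167 167 164 165 164 163 162 164 165 163
  167 166 168 166 167 168 165]
 [166 164 164 166 166 166 167 167 166 164 167 167 166 165 166 168 166 166
  166 166 167 166 167 165 165]
 [165 165 165 167 166 165 167 167 155 103  87  87  85  87  87 120 165 167
  167 164 167 167 168 167 168]
 [166 163 166 166 165 167 167 157 115  79  79  80  84  82  82  86 124 165
  165 168 166 167 167 167 166]
 [166 164 167 166 166 167 168 147  90  74  80  81  82  84  81  83 126 168
  168 167 167 167 167 168 167]
 [166 164 166 165 168 165 166 148  89  80  83  83  82  84  85  84 123 167
  167 166 167 168 169 167 168]
 [168 166 150 130 165 165 166 156 116  79  88  87  88  87  88  88 123 166
  167 167 167 167 167 166 168]
 [108 107 106 110 131 167 149 116 116  75  80  82  78  83  82 100 143 167
  168 167 167 167 166 167 167]
 [108 106 108 108 
[... 1027 characters left out ...]
  49  53  55 115 168 167
  167 169 167 168 169 168 165]
 [110 109 105 107 107 105 103  95  63  76  82  79  78  85  84 112 163 167
  159 161 165 166 169 167 166]
 [108 107 108 107 108 108 129 144  67  85  81  83  87  85  82 116 163 163
  162 166 166 168 167 166 168]
 [110 107 106 108 108 105 130 143  67  84  83  83  87  89  85 113 161 162
  161 161 166 166 166 168 169]
 [107 108 106 107 109 108 108  94  69  87  84  86  80  88  83 114 160 161
  159 162 167 164 165 166 166]
 [152 106 108 107 105 106 130 143  82  83  81  82  86  89  85 113 160 159
  159 167 168 166 165 167 168]
 [107 107 106 106 106 105 129 143  80  85  82  85  86  90  86 114 159 158
  163 168 167 166 166 168 168]]
scene blue []
```

drive_effector([
  {"jaw":0.06, "d":[0.02, -0.04, 0], "twist":-0.13},
  {"jaw":0.06, "d":[0.06, -0.13, 0], "twist":-0.4},
  {"jaw":0.06, "d":[0.1, -0.22, 0], "twist":-0.7},
  {"jaw":0.06, "d":[0.12, -0.27, 0], "twist":-0.83},
  {"jaw":0.06, "d":[0.15, -0.34, 0], "twist":-1.04},
  {"jaw":0.06, "d":[0.17, -0.38, 0], "twist":-1.17},
  {"jaw":0.06, "d":[0.19, -0.43, 0], "twist":-1.32},
  {"jaw":0.06, "d":[0.21, -0.47, 0], "twist":-1.45},
  {"jaw":0.06, "d":[0.23, -0.52, 0], "twist":-1.6},
  {"jaw":0.06, "d":[0.25, -0.56, 0], "twist":-1.73},
  {"jaw":0.06, "d":[0.27, -0.61, 0], "twist":-1.88},
  {"jaw":0.06, "d":[0.29, -0.65, 0], "twist":-2.0},
  {"jaw":0.06, "d":[0.3, -0.677, 0], "twist":-2.08},
  {"jaw":0.06, "d":[0.3, -0.677, 0], "twist":-2.08},
  {"jaw":0.06, "d":[0.3, -0.677, 0], "twist":-2.08},
  {"jaw":0.06, "d":[0.3, -0.677, 0], "twist":-2.08},
])

```text
time: 25.1
position: [0.213, 0.5076, 0.2515]
tcp_rot: [0.608, 3.082, 0.0]
ft_force: [0.3, 0.5, -0.1]
gripper_width: 0.0599
finger_force: 0.0
```

```bash
python3 blob.py
python3 - <<'E'
from station import env; import cv2,numpy as np
for n,(x0,y0,x1,y1) in (("scene",(150,205,245,265)),("side",(165,245,260,295))):
    a=env.read_camera(n)["image"]; o=cv2.imread(f"pics/{n}0.png")
    d=(np.abs(a.astype(int)-o).max(2)>45).astype(np.uint8)
    print(n,"changed in batt region",[x.tolist() for x in cv2.connectedComponentsWithStats(d[y0:y1,x0:x1])[2][1:] if x[4]>6],(x0,y0))
    print(n,"rest region",[x.tolist() for x in cv2.connectedComponentsWithStats(d[235:345,285:385])[2][1:] if x[4]>6])
    h=cv2.cvtColor(a,cv2.COLOR_BGR2HSV)[y0:y1,x0:x1]; m=((h[...,0]>92)&(h[...,0]<120)&(h[...,1]>80)).astype(np.uint8)
    print("blue",[x.tolist() for x in cv2.connectedComponentsWithStats(m)[2][1:] if x[4]>6])
E
```

```text
blue [60 14  7 13 25] [227.5 259.3]
red [35 23  6  4 11] [202.5 264.7]
red [11 33 12  7 28] [182. 275.]
[0.213  0.5077 0.2516] [ 0.6 -1.1  1.1]
scene changed in batt region [[59, 22, 13, 17, 170]] (150, 205)
scene rest region [[17, 0, 5, 4, 16], [33, 57, 9, 33, 65], [26, 63, 8, 27, 53], [35, 93, 3, 4, 8]]
blue [[60, 24, 10, 11, 25]]
side changed in batt region [[58, 8, 12, 21, 166]] (165, 245)
side rest region [[5, 1, 5, 7, 28], [25, 4, 5, 6, 22]]
blue [[60, 9, 7, 13, 24]]
```

```bash
python3 -c "
from station import env; print(env.finish_job())"
```

```text
the job is handed in; nothing more can be done
None
```

The job is handed in at about 25 s of the 61 s allowed: cover swung aside, blue ring drawn with the hook and standing upright on the batt's free end, earlier rings unmoved in both camera views, and the hook back in its rest, tip up.

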